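# Seat the keyed hub on the hat-block turner

## Robot

A 6-joint arm with a two-finger parallel gripper is mounted at the origin on a cart in front of the work surface, level with it; the furniture and walls round the work are solid. World frame = base frame: x ahead of the robot, y to its left, z up, the work surface at z = 0. Lengths are in m, angles in rad, forces in N, time in s.
With the tool pointing down it reaches from about 0.325 to 0.9 m from the base axis. Payload 6.1 kg.
Tool frame: the origin (TCP) lies at the very end of the fingers, on their centre line; the grasp point (between the pads) lies 19 mm behind it; z points along the fingers, y is the direction in which the jaws open and shut (so a half turn about z gives the same grasp; the last joint's range is limited). The gripper opens to 85 mm and grips with 20 to 120 N. Pads are 22 mm wide; open, the fingers measure 114 mm over their backs; the gripper's body (76 mm by 85 mm) begins 54 mm behind the grasp point. The pads swing forward as they close: fully open they stand 13 mm farther back than shut.
Start: joints at [0.996, 0.22, 1.526, -0, 1.395, -0.126], TCP at [0.271, 0.563, 0.231] pointing down, gripper open.
Joint ranges: [-2.98, 2.98], [-0.91, 2.08], [0.09, 2.57], [-1.24, 4.39], [0.2, 2.65], [-2.68, 2.68]. Speed limits (rad/s): [2.57, 2.57, 3.01, 3.14, 3.14, 3.14].

## Interface

Orientations are given as a 3x3 rotation matrix whose columns are the frame's x, y, z axes.
In Python, from bench import sensors, viewer, workorder gives the robot as it stands. The module is installed in compiled form; this text tells all that it offers.
- The arm moves only by the tool move_arm, never from a script. Its argument "plan" is text: rows parted by semicolons, each of 5 numbers parted by spaces: the shift along the tool's x, y, z in units of 0.3 m (1.0 is 0.3 m), then the turn about the tool's z in units of 1.5 rad (1.0 is 1.5 rad), then the opening in per cent of the stroke, from 0 (shut) to 100 (fully open). In form: tx ty tz roll jaw; .... A call has 1 to 20 rows; each row is the pose to reach, as a shift and turn from the pose measured when the call began, along the tool's axes at that moment; what a row does not reach only later rows make up. A row lasts 1/8 s, in which the tool goes at most 62.5 mm and 10.7 degrees, less where a joint would pass 70% of its speed; a pose out of reach is approached as far as the arm can. A call with a number of a shift or a turn outside -1 to 1 is refused whole. A call with a gripper value outside its range is refused whole. The fingers move at their own pace and stop on an object; "newtons" is the grip in N (left out, the last holds). Time passes only in rows, so rows that repeat a pose let the fingers close. It gives the time, the measured TCP pose, the force and the opening at its end, in the units of the state.
- sensors.sense(): the state, without advancing time (a new reading comes with each control period).
- viewer.grab_frame(name): name is "side" or "top"; returns a dict with "image" (384x512x3 uint8, red, green, blue), "camera_matrix" (3x3 intrinsics, pixels), "world_to_cam" (4x4, takes a point from world to camera coordinates). Camera axes: x right, y down, z forward; pixel columns grow to the right and rows downward; lengths in m; the calibration is good to about 2 mm. A picture is of the moment at which its call begins. There is no depth.
- workorder.finish_job(): hands the job in, once; it reports no verdict.
The state is a dict: "time": time; "joint_pos": joint angles; "joint_velocities": joint speeds; "joint_torque": joint torques, N m; "position": TCP position; "eef_rot": TCP orientation; "ft_force": force on the tool from outside, world axes, zero at the start; "ft_torque": the same for the moment, N m; "grip_width": finger opening in m.
Only numpy, scipy, OpenCV 4.12 (cv2) and the standard library are available. Lean on these libraries where they do the work, as an engineer would, in place of code of your own. Each camera call takes 0.05 s, during which the arm holds its last target.

## Task

Fit the aluminium hub onto the upright shaft of the hat-block turner: set it flange down over the shaft, turn it under light pressure until its inner tab finds the keyway and the hub drops fully home on the seat, then slide the keeper all the way in over the flange to lock it. Do not force anything, and leave the things lying around where they are.

Things in the scene. Friction and masses are not known exactly. Their poses are not given: they have to be found in the camera images.
- stand: The hat-block turner, fixed to the bench: grey cast foot 90 x 150 x 13 mm with an upright steel shaft and a sliding keeper. Origin on the shaft axis at bench height; z up, y level from the keeper towards the shaft. The foot spans x -45 to +45 and y -100 to +50 mm.
- seat (a point): On the shaft axis, in the round steel seat face (54 mm across, 45 mm above the bench) on which the hub's underside must finally rest. Axes as stand. Above it the shaft is 26 mm thick for 14 mm, up to the shoulder.
- shoulder (a point): On the shaft axis, 14 mm above the seat, level with the shoulder where the 26 mm shaft steps in to the 14 mm pilot. One keyway, 9 mm wide, its floor 7 mm from the axis, runs from here down to the seat. It faces -x of the stand, up to 0.75 rad (43 degrees) to either side: its exact angle is not given. A brake holds the shaft fast. Axes as stand.
- pilot_end (a point): Top end of the shaft's 14 mm thick pilot, on the axis, 56 mm above the seat; its last 8 mm taper to 7 mm across. Axes as stand.
- keeper (a joint): Slide of the keeper, a flat steel bolt 19.5 mm wide: 0 m drawn back (as it starts, within 3 mm), 0.014 m fully in. It moves along +y of the stand against about 2.5 N friction and stays where left. Underside 12.5 mm above the seat; tip 40 mm from the shaft axis at 0, 26 mm when in, lapping over the flange. It passes only when the hub is fully home.
- keeper_knob (a point): Centre of the keeper's black knob, moving with it: 19 mm across, at x 0, y -74 mm of the stand at joint 0 and 82 mm above the bench; its top is 93 mm above the bench. Keeper and guides reach 67 mm above the bench and, outward, 90 mm from the shaft axis. Push it towards the shaft from its outer side. Axes as stand.
- hub_grip (a point): On the axis of the loose aluminium hub, 34 mm above its underside, in the middle of the grip. Hub 50 mm high: flange 70 mm across, 10 mm thick, with four screw holes and a notch in its rim; above it a plain round neck 40 mm across. z up along the hub's axis; tab and rim notch lie towards its -x. Home: this point 34 mm above the seat.
- hub_tab (a point): Middle of the underside of the hub's tab, 11.5 mm from the axis towards -x of the hub, 4 mm above its underside. The tab is 7.4 mm wide and reaches inward to 8.4 mm from the axis. While it rests on the shoulder the hub rides 10 mm above the seat; over the keyway it can go down.
- hub: The hub, origin at the centre of its underside, 0.28 kg give or take 25 percent. Bored through 16 mm; from below it is counterbored 28 mm wide and 16 mm deep. Axes as hub_grip.
- tack_hammer: Bystander: small hammer with wooden handle, 73 x 198 x 21 mm, lying at the back of the bench. Origin under its middle.
- jar: Bystander: glass jar with orange lid, 64 mm across, 72 mm high. Origin at the centre of its underside.
- felt_brush: Bystander: brush with beech back, 41 x 130 x 36 mm, bristles down, right of and behind the hub. Origin under its middle.
- clip_clamp: Bystander: small binding clamp, blue and white with a grey lever, 22 x 83 x 28 mm, at the front of the bench. Origin under its middle.

How it is judged:
By the outcome, as a careful person would: the job done as asked, in the order asked, and still so for the second after the job is handed in, with the robot touching nothing.
It also fails if it takes over 72 s, if anything falls off the work surface, if the arm or the gripper's body presses on something with over 40 N, if the wrist force passes 120 N, or if a joint passes its speed limit or range.

## Working session

There is one attempt and no reset: what is moved stays moved. The work goes in short steps, Python scripts to look and compute and a tool call to move; the robot and the scene stay as the last step left them, time stands still between calls to the robot, and variables do not carry over. Pictures are saved under pics/ and viewed, and the job is handed in when it is done.

Besides the shell and the picture viewer there is one more tool, called by a JSON object that holds its "name" and its "arguments". move_arm: Moves the arm, as the interface text tells. Its arguments: {"type":"object","properties":{"plan":{"type":"string"},"newtons":{"type":"number"}},"required":["plan"]}

```bash
mkdir -p pics; python3 - <<'E'
from bench import sensors, viewer
import cv2,pickle
s=sensors.sense()
for k,v in s.items(): print(k,v)
for n in("side","top"):
    f=viewer.grab_frame(n); pickle.dump(f,open(f"{n}0.pkl","wb"))
    print(n,f["camera_matrix"].tolist(),f["world_to_cam"].round(4).tolist())
    cv2.imwrite(f"pics/{n}0.png",cv2.resize(f["image"][:,:,::-1],(800,600),interpolation=cv2.INTER_CUBIC))
E
```

```text
time 0.0
joint_pos [ 9.95892213e-01  2.21194143e-01  1.52762605e+00 -5.67530546e-06
  1.39465638e+00 -1.26091949e-01]
joint_velocities [-3.49116941e-05 -4.69039902e-04 -1.19130841e-03 -1.26816308e-03
  7.94835839e-04  1.49241971e-04]
joint_torque [ 1.70390525e-03 -4.96879470e+01 -3.89412761e+01 -4.97334611e-06
  1.07662971e-02 -2.42616056e-05]
position [0.27085932 0.56259841 0.23021112]
eef_rot [[-9.00963450e-01  4.33893791e-01 -1.01970282e-03]
 [ 4.33894928e-01  9.00962087e-01 -1.58411141e-03]
 [ 2.31377479e-04 -1.86967036e-03 -9.99998225e-01]]
ft_force [ 1.01529909 -0.58356536 -0.09307493]
ft_torque [-0.02227376  0.0245913   0.02442525]
grip_width 0.08534751622642173
side [[365.15157332878005, 0.0, 253.07079056150397], [0.0, 365.15157332878005, 191.0841601253612], [0.0, 0.0, 1.0]] [[0.9653, -0.2603, -0.0212, -0.5107], [-0.1505, -0.4881, -0.8597, 0.2547], [0.2134, 0.8331, -0.5104, 0.6652], [0.0, 0.0, 0.0, 1.0]]
top [[358.4126983646344, 0.0, 254.85857534430713], [0.0, 358.4126983646344, 190.9089344852317], [0.0, 0.0, 1.0]] [[-0.0068, -1.0, 0.0055, 0.1705], [-0.9865, 0.0058, -0.1636, 0.5809], [0.1635, -0.0065, -0.9865, 0.9629], [0.0, 0.0, 0.0, 1.0]]
```

View pics/side0.png

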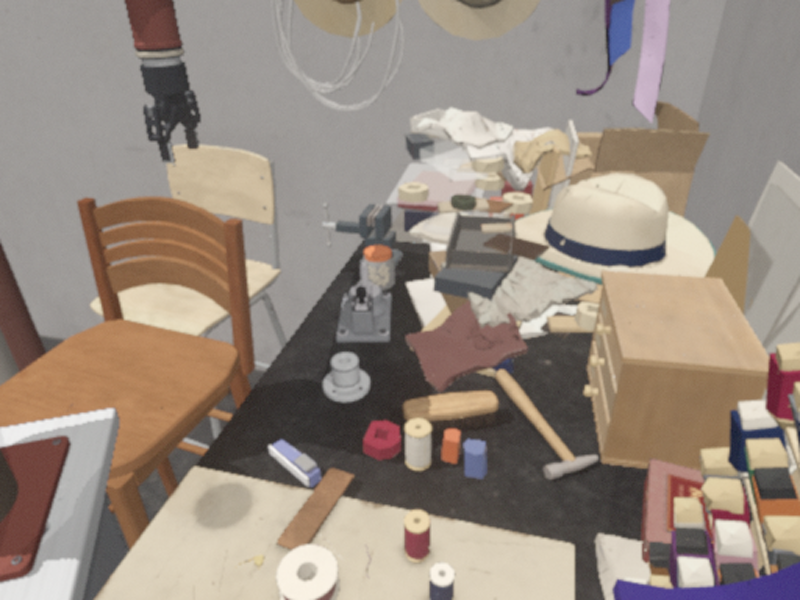

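View pics/top0.png

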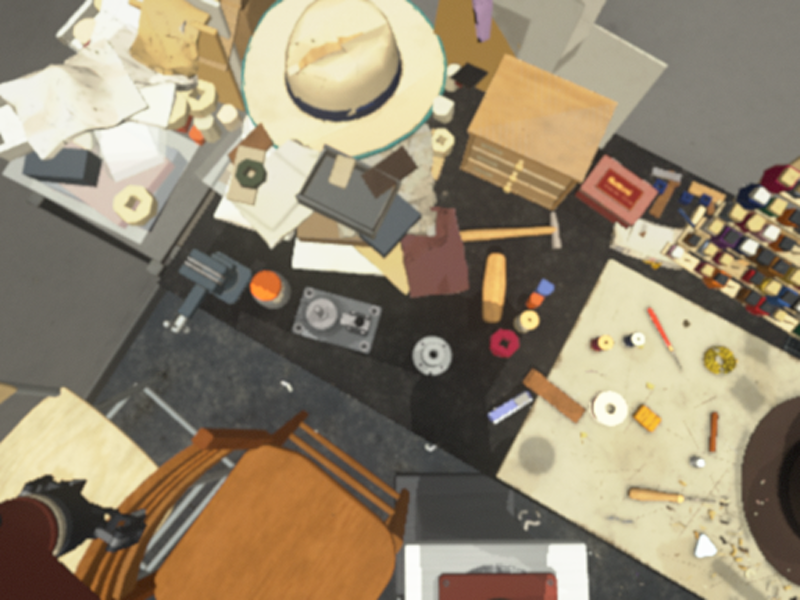

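The side view shows the hub near (346,375) and the stand near (365,315). In the top view they are near (432,355) and (337,318). I'll enlarge both.

```bash
cat > h.py <<'E'
import numpy as np,cv2,pickle
from bench import sensors,viewer
def crop(f,u0,v0,w,h,k,out):
    im=f["image"][v0:v0+h,u0:u0+w,::-1]
    im=cv2.resize(im,(w*k,h*k),interpolation=cv2.INTER_CUBIC)
    for i in range(0,w,10): cv2.putText(im,str(u0+i),(i*k,8),0,0.3,(0,255,255),1); cv2.line(im,(i*k,10),(i*k,14),(0,255,255),1)
    for i in range(0,h,10): cv2.putText(im,str(v0+i),(0,i*k+3),0,0.3,(0,255,255),1)
    cv2.imwrite(out,im)
def proj(f,P):
    P=np.atleast_2d(P);W=f["world_to_cam"];K=f["camera_matrix"]
    c=P@W[:3,:3].T+W[:3,3]; q=c@K.T; return q[:,:2]/q[:,2:]
def back(f,uv,z):
    W=f["world_to_cam"];K=f["camera_matrix"]
    d=W[:3,:3].T@np.linalg.inv(K)@np.array([uv[0],uv[1],1.]); o=-W[:3,:3].T@W[:3,3]
    return o+d*(z-o[2])/d[2]
E
python3 - <<'E'
from h import *
t=pickle.load(open("top0.pkl","rb"));s=pickle.load(open("side0.pkl","rb"))
crop(t,180,175,120,75,6,"pics/t1.png"); crop(s,195,170,75,95,6,"pics/s1.png")
E
```

```text
(no output)
```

View pics/t1.png

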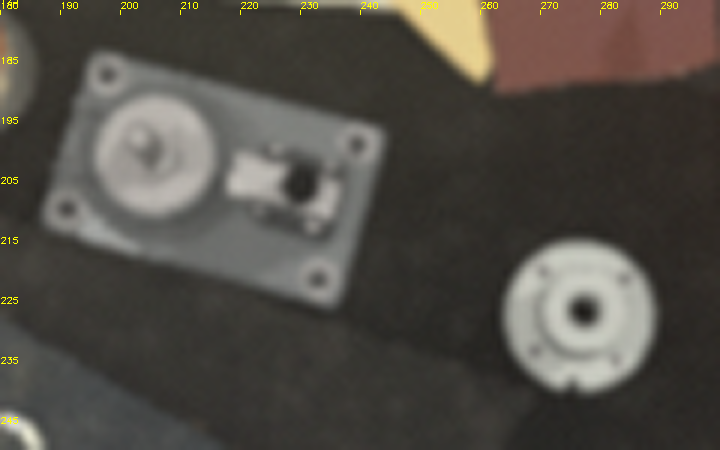

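View pics/s1.png

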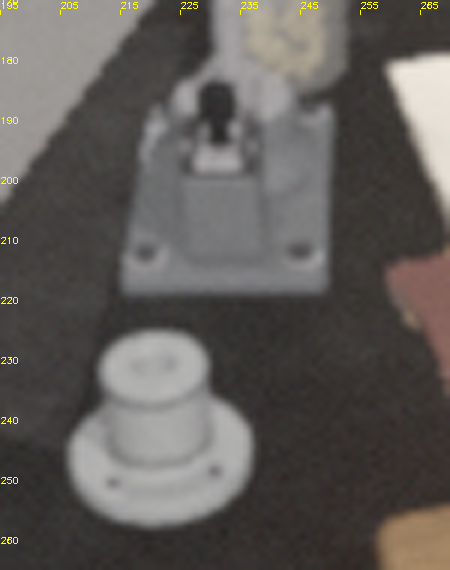

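```bash
cat > fit.py <<'E'
from h import *
from scipy.optimize import least_squares
t=pickle.load(open("top0.pkl","rb"));s=pickle.load(open("side0.pkl","rb"))
def src(c,o): return (np.array(c,float)+.5)/6-.5+np.array(o)
T=lambda *c:src(c,(180,175)); S=lambda *c:src(c,(195,170))
m=1e-3
obsT=[((-45,-100,13),0),]
# candidates: stand yaw th; stand y axis from keeper to shaft
def W(p,L): 
    c,s_=np.cos(p[2]),np.sin(p[2]); L=np.array(L)*m
    return np.array([p[0]+c*L[0]-s_*L[1],p[1]+s_*L[0]+c*L[1],L[2]])
obs=[(t,(0,0,45),T(155,155)),(t,(0,0,101),T(143,137)),(t,(0,-74,93),T(300,185)),
 (t,(45,50,13),T(96,50)),(t,(45,-100,13),T(384,127)),(t,(-45,-100,13),T(337,306)),(t,(-45,50,13),T(43,226)),
 (s,(45,-100,13),S(328,280)),(s,(-45,-100,13),S(124,282))]
# x sign: check right-handed
def r(p,o=obs): return np.concatenate([proj(f,W(p,L))[0]-uv for f,L,uv in o])
a=back(t,T(155,155),.045);b=back(t,T(300,185),.093);d=a-b
th0=np.arctan2(-d[0],d[1])
q=least_squares(r,[a[0],a[1],th0],loss='soft_l1')
print("stand",q.x,np.degrees(q.x[2]));print(r(q.x).reshape(-1,2).round(2))
def fitell(f,u0,u1,v0,v1,thr):
    g=cv2.cvtColor(f["image"],cv2.COLOR_RGB2GRAY)[v0:v1,u0:u1]
    g=cv2.resize(g,None,fx=8,fy=8,interpolation=cv2.INTER_CUBIC)
    cs,_=cv2.findContours((g>thr).astype(np.uint8),cv2.RETR_EXTERNAL,cv2.CHAIN_APPROX_NONE)
    c=max(cs,key=cv2.contourArea); e=cv2.fitEllipse(c)
    return (np.array(e[0])+.5)/8-.5+[u0,v0],np.array(e[1])/8,e[2]
c,ax,_=fitell(t,258,296,208,246,115);print("flange",c,ax)
h=back(t,c,.0095);n=back(t,T(573,384),.010);hole=back(t,T(584,311),.05)
print("hub flange",h,"hole",hole,"notch",n,"hub yaw (x axis)",np.degrees(np.arctan2(*(h-n)[1::-1])))
sc=back(s,S(154,366),.05);print("side top centre",sc, "flange side",back(s,S(160,460),.010))
E
python3 fit.py
```

```text
stand [ 0.55620267  0.3047277  -0.27087671] -15.520092243269149
[[ 0.42 -0.05]
 [-0.31  0.06]
 [ 0.53 -0.33]
 [-0.4  -0.19]
 [ 1.07  0.25]
 [ 0.57  0.36]
 [-0.54  0.07]
 [ 0.3  -1.38]
 [-0.43 -1.25]]
flange [276.15483665 227.14113617] [24.40660477 24.87709236]
hub flange [0.48215601 0.10593734 0.0095    ] hole [0.4815802  0.10643501 0.05      ] notch [0.44949958 0.10957777 0.01      ] hub yaw (x axis) -6.360878535155479
side top centre [0.48064133 0.10224545 0.05      ] flange side [0.47906027 0.09587826 0.01      ]
```

```bash
cat >> h.py <<'E'
def plan(x,y,z,yaw=None,s=None,pos=None):
    """numbers for a target from the current measured pose; yaw = world angle of the tool y axis (deg)"""
    s=s or sensors.sense(); R=np.array(s["eef_rot"]); d=np.array([x,y,z])-s["position"]
    k=R.T@d/0.3
    yn=np.degrees(np.arctan2(R[1,1],R[0,1])); 
    dy=0 if yaw is None else (yaw-yn+180)%360-180
    print("unit shift",k.round(4),"roll",round(-np.radians(dy)/1.5,4),"deg",round(-dy,2),"yaw now",yn.round(2))
    return k
def st():
    s=sensors.sense(); R=np.array(s["eef_rot"])
    print("t",round(s["time"],3),"p",np.round(s["position"],4),"yaw_y",np.degrees(np.arctan2(R[1,1],R[0,1])).round(2),"zax",R[:,2].round(4),"F",np.round(s["ft_force"],2),"M",np.round(s["ft_torque"],2),"w",round(s["grip_width"],4))
    return s
E
python3 - <<'E'
from h import *
plan(.482,.1055,.20,-6.4); plan(.38,.335,.2,-6.4)
t=pickle.load(open("top0.pkl","rb"))
im=t["image"][190:212,192:222,::-1].astype(float); im=np.clip((im-40)*1.3,0,255).astype(np.uint8)
cv2.imwrite("pics/t2.png",cv2.resize(im,None,fx=24,fy=24,interpolation=cv2.INTER_CUBIC))
E
```

```text
unit shift [-1.2952 -1.0674  0.1026] roll 0.8225 deg 70.69 yaw now 64.29
unit shift [-0.657  -0.5257  0.1017] roll 0.8225 deg 70.69 yaw now 64.29
```

View pics/t2.png

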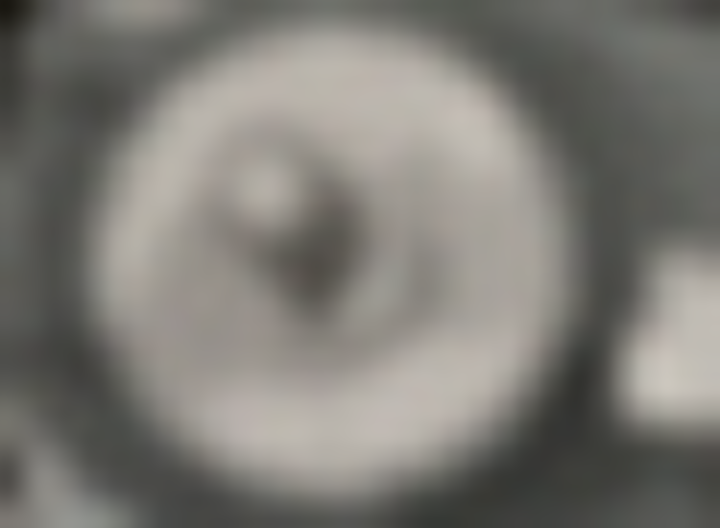

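The pilot tip is at about (203.2,197.9) and the seat disc is centred at about (205.5,200.6). The keyway isn't readable at this resolution. Moving over the hub.

{"name": "move_arm", "arguments": {"plan": "-0.657 -0.526 0.1 0.4 100; -0.657 -0.526 0.1 0.82 100; -0.657 -0.526 0.1 0.82 100; -0.657 -0.526 0.1 0.82 100; -0.657 -0.526 0.1 0.82 100; -0.657 -0.526 0.1 0.82 100; -0.657 -0.526 0.1 0.82 100; -0.657 -0.526 0.1 0.82 100; -0.657 -0.526 0.1 0.82 100; -0.657 -0.526 0.1 0.82 100"}}

```text
time: 1.35
position: [0.3799, 0.335, 0.2004]
eef_rot: [[0.106, 0.994, -0.001], [0.994, -0.106, -0.002], [-0.002, -0.001, -1.0]]
ft_force: [0.5, 0.2, 0.0]
grip_width: 0.0851
```

```bash
python3 -c "
from h import *
st();plan(.482,.1055,.09,-6.4)"
```

```text
t 1.35 p [0.3799 0.335  0.2004] yaw_y -6.11 zax [-0.0011 -0.0016 -1.    ] F [0.46 0.18 0.  ] M [-0.02 -0.   -0.04] w 0.0851
unit shift [-0.7236  0.4203  0.369 ] roll 0.0034 deg 0.29 yaw now -6.11
```

{"name": "move_arm", "arguments": {"plan": "-0.25 0.15 0.1 0.003 100; -0.5 0.3 0.2 0.003 100; -0.724 0.42 0.3 0.003 100; -0.724 0.42 0.369 0.003 100; -0.724 0.42 0.369 0.003 100; -0.724 0.42 0.369 0.003 100; -0.724 0.42 0.369 0.003 100"}}

```text
time: 2.22
position: [0.4821, 0.106, 0.0905]
eef_rot: [[0.111, 0.994, -0.001], [0.994, -0.111, -0.001], [-0.001, -0.001, -1.0]]
ft_force: [-0.4, 0.4, -0.4]
grip_width: 0.0853
```

```bash
python3 -c "
from h import *
st();plan(.482,.1055,.019,-6.4)
t=viewer.grab_frame('top');s=viewer.grab_frame('side')
crop(t,240,185,80,75,8,'pics/t3.png');crop(s,185,180,80,90,7,'pics/s3.png')"
```

```text
t 2.225 p [0.4821 0.106  0.0905] yaw_y -6.34 zax [-7.0e-04 -1.2e-03 -1.0e+00] F [-0.36  0.36 -0.37] M [0.   0.04 0.  ] w 0.0853
unit shift [-1.400e-03  1.000e-04  2.383e-01] roll 0.0006 deg 0.06 yaw now -6.34
```

View pics/t3.png

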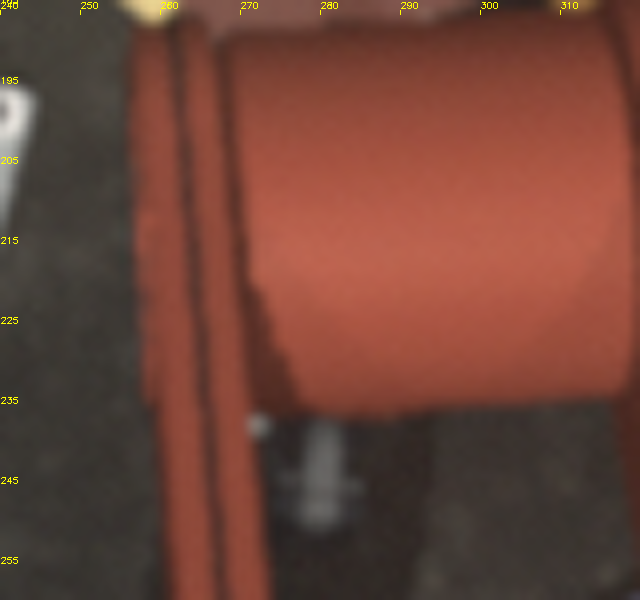

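View pics/s3.png

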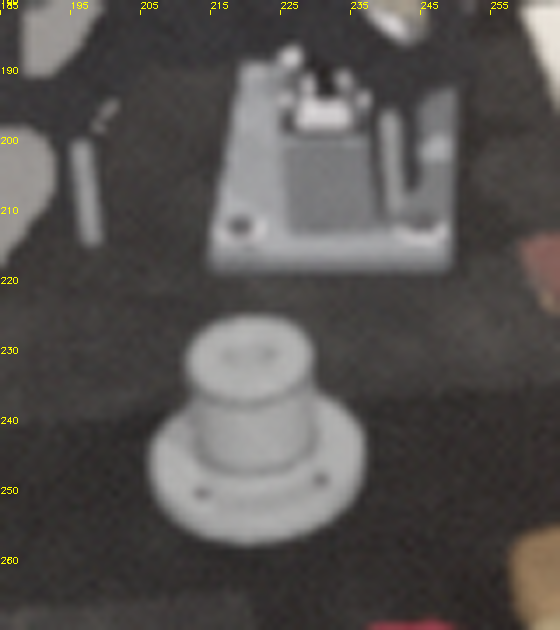

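Both pads (columns about 197 and 241 in the side view) straddle the hub, which is centred at about 220. Descending and gripping.

{"name": "move_arm", "arguments": {"plan": "0 0 0.13 0 100; 0 0 0.22 0 100; -0.001 0 0.245 0 100; -0.001 0 0.245 0 100; -0.001 0 0.245 0 60; -0.001 0 0.245 0 50; -0.001 0 0.245 0 40; -0.001 0 0.245 0 30; -0.001 0 0.245 0 30; -0.001 0 0.245 0 30; -0.001 0 0.245 0 30", "newtons": 45}}

```text
time: 3.7
position: [0.4828, 0.1061, 0.0184]
eef_rot: [[0.109, 0.994, 0.001], [0.994, -0.109, -0.001], [-0.001, 0.002, -1.0]]
ft_force: [-0.9, 1.1, 6.3]
grip_width: 0.0385
```

```bash
python3 -c "
from h import *
st()
s=viewer.grab_frame('side');crop(s,185,180,80,90,7,'pics/s4.png')"
```

```text
t 3.7 p [0.4828 0.1061 0.0184] yaw_y -6.28 zax [ 0.0014 -0.0011 -1.    ] F [-0.95  1.11  6.31] M [0.06 0.41 0.  ] w 0.0385
```

View pics/s4.png

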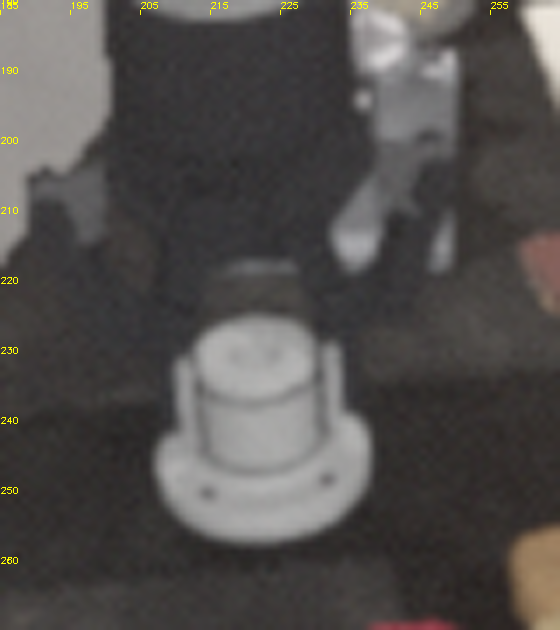

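The pads hold the neck and the hub shifted by about 1 px as it centred. Lifting.

{"name": "move_arm", "arguments": {"plan": "0 0 -0.05 0 30; 0 0 -0.2 0 30; 0 0 -0.4 0 30; 0 0 -0.5 0 30; 0 0 -0.5 0 30; 0 0 -0.5 0 30; 0 0 -0.5 0 30; 0 0 -0.5 0 30"}}

```text
time: 4.75
position: [0.4816, 0.1062, 0.1667]
eef_rot: [[0.109, 0.994, -0.002], [0.994, -0.109, -0.001], [-0.001, -0.001, -1.0]]
ft_force: [0.8, 0.0, -4.4]
grip_width: 0.0389
```

```bash
python3 -c "
from h import *
st();plan(.5562,.3045,.165,-15.5)
s=viewer.grab_frame('side');crop(s,170,90,110,95,7,'pics/s5.png');t=viewer.grab_frame('top');crop(t,235,185,80,75,8,'pics/t5.png')"
```

```text
t 4.75 p [0.4816 0.1062 0.1667] yaw_y -6.29 zax [-0.0016 -0.0013 -1.    ] F [ 0.82  0.02 -4.44] M [ 0.02 -0.03 -0.05] w 0.0389
unit shift [0.6843 0.1747 0.0046] roll 0.1072 deg 9.21 yaw now -6.29
```

View pics/s5.png

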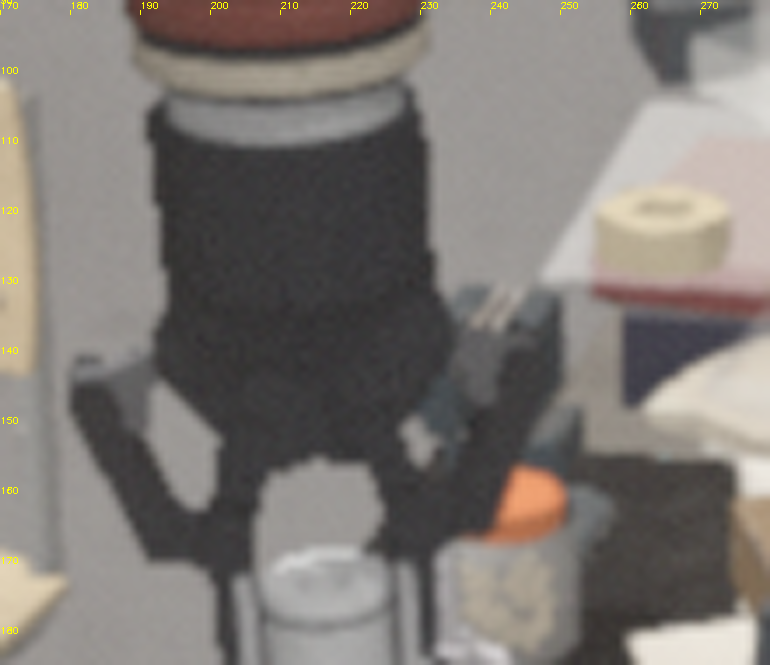

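View pics/t5.png

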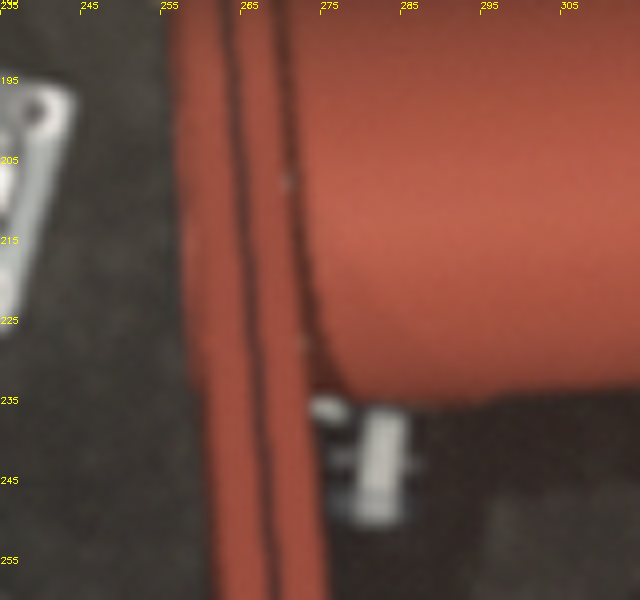

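{"name": "move_arm", "arguments": {"plan": "0.17 0.044 0 -0.1 30; 0.34 0.088 0 -0.2 30; 0.51 0.131 0 -0.3 30; 0.684 0.175 0 -0.4 30; 0.684 0.175 0 -0.5 30; 0.684 0.175 0 -0.6 30; 0.684 0.175 0 -0.64 30; 0.684 0.175 0 -0.64 30; 0.684 0.175 0 -0.64 30"}}

```text
time: 5.98
position: [0.5567, 0.3044, 0.1668]
eef_rot: [[-0.751, 0.661, -0.001], [0.661, 0.751, -0.001], [-0.0, -0.002, -1.0]]
ft_force: [0.6, 0.8, -2.5]
grip_width: 0.0389
```

```bash
python3 -c "
from h import *
st();plan(.5562,.3045,.130,30.5)
s=viewer.grab_frame('side');crop(s,180,100,110,130,6,'pics/s6.png');t=viewer.grab_frame('top');crop(t,150,130,120,110,6,'pics/t6.png')"
```

```text
t 5.975 p [0.5567 0.3044 0.1668] yaw_y 48.65 zax [-8.0e-04 -1.4e-03 -1.0e+00] F [ 0.62  0.85 -2.47] M [-0.03  0.01 -0.  ] w 0.0389
unit shift [ 0.0015 -0.0006  0.1227] roll 0.2111 deg 18.15 yaw now 48.65
```

View pics/s6.png

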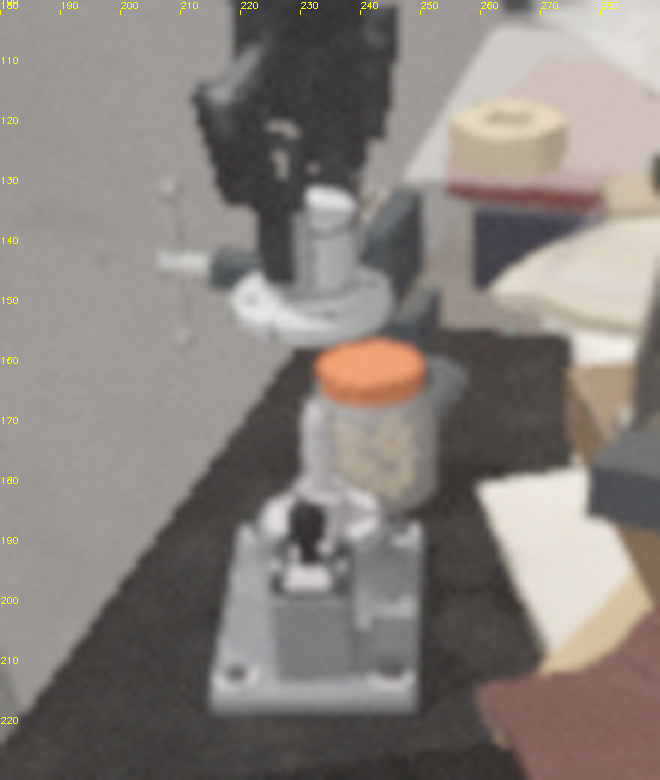

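View pics/t6.png

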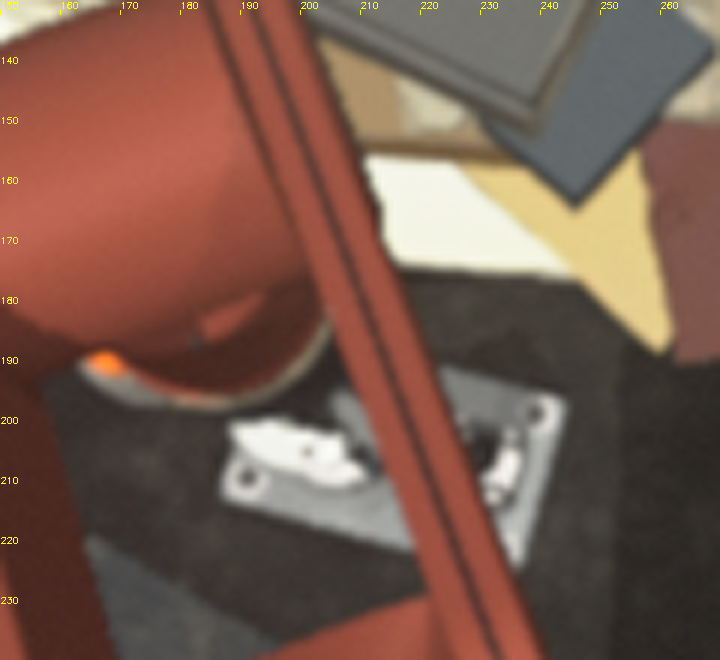

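```bash
python3 -c "
from h import *
s=viewer.grab_frame('side')
print(proj(s,[[.5562,.3045,.09],[.5562,.3045,.101],[.5567,.3044,.148],[.5567,.3044,.158],[.5567,.3044,.198]]))
im=s['image'][120:205,205:260,::-1];cv2.imwrite('pics/s7.png',cv2.resize(im,None,fx=9,fy=7,interpolation=cv2.INTER_CUBIC))
"
```

```text
[[232.84719555 170.84119945]
 [232.64570929 167.22398342]
 [231.95190733 151.2840158 ]
 [231.75840002 147.79146115]
 [230.96328161 133.44061098]]
```

View pics/s7.png

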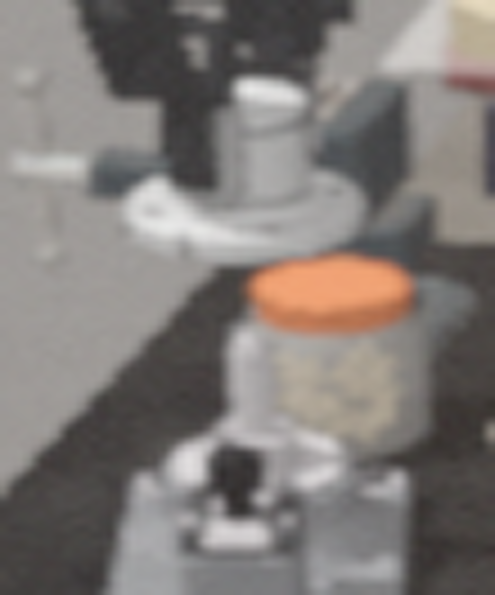

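{"name": "move_arm", "arguments": {"plan": "0 0 0.05 0.1 30; 0.002 -0.003 0.12 0.195 30; 0.002 -0.003 0.12 0.195 30; 0.002 -0.003 0.12 0.195 30; 0.002 -0.003 0.12 0.195 30"}}

```text
time: 6.75
position: [0.5565, 0.3044, 0.1325]
eef_rot: [[-0.53, 0.848, 0.002], [0.848, 0.53, -0.0], [-0.001, 0.001, -1.0]]
ft_force: [0.7, -0.6, -3.1]
grip_width: 0.039
```

```bash
python3 -c "
from h import *
st();plan(.5555,.3045,.108,32)
s=viewer.grab_frame('side')
im=s['image'][120:205,205:260,::-1];cv2.imwrite('pics/s8.png',cv2.resize(im,None,fx=9,fy=7,interpolation=cv2.INTER_CUBIC))
"
```

```text
t 6.75 p [0.5565 0.3044 0.1325] yaw_y 32.0 zax [ 1.6e-03 -4.0e-04 -1.0e+00] F [ 0.67 -0.59 -3.11] M [ 0.01 -0.04 -0.04] w 0.039
unit shift [ 0.0023 -0.0028  0.0815] roll 0.0 deg 0.0 yaw now 32.0
```

View pics/s8.png

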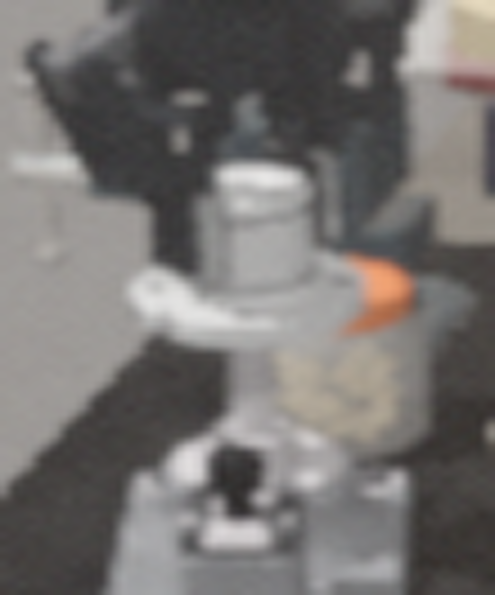

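{"name": "move_arm", "arguments": {"plan": "0.002 -0.003 0.03 0 30; 0.002 -0.003 0.06 0 30; 0.002 -0.003 0.08 0 30; 0.002 -0.003 0.095 0 30; 0.002 -0.003 0.095 0 30"}}

```text
time: 7.42
position: [0.555, 0.3042, 0.1032]
eef_rot: [[-0.53, 0.848, 0.0], [0.848, 0.53, -0.001], [-0.001, -0.0, -1.0]]
ft_force: [-0.1, 0.5, -3.5]
grip_width: 0.0388
```

```bash
python3 -c "
from h import *
st();plan(.5555,.3045,.08,32)"
```

```text
t 7.425 p [0.555  0.3042 0.1032] yaw_y 31.99 zax [ 4.e-04 -9.e-04 -1.e+00] F [-0.15  0.46 -3.47] M [0.01 0.03 0.  ] w 0.0388
unit shift [-0.      0.0018  0.0773] roll -0.0002 deg -0.01 yaw now 31.99
```

No contact yet. I'll continue slowly.

{"name": "move_arm", "arguments": {"plan": "0 0.001 0.015 0 30; 0 0.001 0.03 0 30; 0 0.001 0.045 0 30; 0 0.001 0.06 0 30; 0 0.001 0.06 0 30"}}

```text
time: 8.05
position: [0.5557, 0.3055, 0.0851]
eef_rot: [[-0.53, 0.848, 0.002], [0.848, 0.53, 0.001], [-0.0, 0.002, -1.0]]
ft_force: [2.7, 5.5, -3.4]
grip_width: 0.0386
```

```bash
python3 -c "
from h import *
st();plan(.5555,.3045,.075,32)"
```

```text
t 8.05 p [0.5557 0.3055 0.0851] yaw_y 31.99 zax [ 0.0018  0.0011 -1.    ] F [ 2.66  5.53 -3.43] M [ 1.1  -0.38 -0.04] w 0.0386
unit shift [-0.0025 -0.0026  0.0338] roll -0.0001 deg -0.01 yaw now 31.99
```

{"name": "move_arm", "arguments": {"plan": "0.003 0.004 0 0 30; 0.003 0.004 0.015 0 30; 0.003 0.004 0.03 0 30; 0.003 0.004 0.04 0 30; 0.003 0.004 0.045 0 30"}}

```text
time: 8.68
position: [0.5561, 0.3066, 0.0728]
eef_rot: [[-0.53, 0.848, 0.001], [0.848, 0.53, 0.0], [-0.0, 0.001, -1.0]]
ft_force: [-7.7, -3.2, 12.1]
grip_width: 0.0388
```

```bash
python3 -c "
from h import *
st()"
```

```text
t 8.675 p [0.5561 0.3066 0.0728] yaw_y 32.0 zax [ 8.e-04  2.e-04 -1.e+00] F [-7.67 -3.17 12.12] M [-0.7   1.42 -0.05] w 0.0388
```

Contact at the shoulder height, with light pressure. Sweeping the turn.

{"name": "move_arm", "arguments": {"plan": "0 -0.002 0.003 0.03 30; 0 -0.002 0.004 0.06 30; 0 -0.002 0.004 0.09 30; 0 -0.002 0.004 0.12 30"}}

```text
time: 9.18
position: [0.5564, 0.3059, 0.073]
eef_rot: [[-0.368, 0.93, 0.002], [0.93, 0.368, -0.0], [-0.001, 0.002, -1.0]]
ft_force: [-1.1, -2.1, 3.5]
grip_width: 0.0388
```

{"name": "move_arm", "arguments": {"plan": "0 0 0.005 0.03 30; 0 0 0.005 0.06 30; 0 0 0.005 0.09 30; 0 0 0.005 0.12 30"}}

```text
time: 9.68
position: [0.5562, 0.3058, 0.0725]
eef_rot: [[-0.194, 0.981, 0.002], [0.981, 0.194, -0.001], [-0.001, 0.002, -1.0]]
ft_force: [-3.1, -1.3, 3.6]
grip_width: 0.0387
```

{"name": "move_arm", "arguments": {"plan": "0 0 0.006 0.03 30; 0 0 0.006 0.06 30; 0 0 0.006 0.09 30; 0 0 0.006 0.12 30"}}

```text
time: 10.18
position: [0.5558, 0.3057, 0.0702]
eef_rot: [[-0.014, 1.0, 0.001], [1.0, 0.014, -0.001], [-0.001, 0.001, -1.0]]
ft_force: [-1.4, 0.9, -2.5]
grip_width: 0.0386
```

```bash
python3 -c "
from h import *
st()"
```

```text
t 10.175 p [0.5558 0.3057 0.0702] yaw_y 0.81 zax [ 1.e-03 -7.e-04 -1.e+00] F [-1.39  0.92 -2.53] M [0.07 0.11 0.04] w 0.0386
```

The hub dropped 3 mm and the vertical load vanished, so the tab is in the keyway. I'll lower it.

{"name": "move_arm", "arguments": {"plan": "0 0 0.007 0 30; 0 0 0.014 0 30; 0 0 0.018 0 30; 0 0 0.018 0 30"}}

```text
time: 10.68
position: [0.5558, 0.3057, 0.0646]
eef_rot: [[-0.015, 1.0, 0.001], [1.0, 0.015, -0.001], [-0.001, 0.001, -1.0]]
ft_force: [-1.2, 0.9, -4.6]
grip_width: 0.0389
```

```bash
python3 -c "
from h import *
st()"
```

```text
t 10.675 p [0.5558 0.3057 0.0646] yaw_y 0.83 zax [ 7.e-04 -8.e-04 -1.e+00] F [-1.17  0.87 -4.58] M [ 0.11  0.11 -0.01] w 0.0389
```

{"name": "move_arm", "arguments": {"plan": "0 0 0.003 0 30; 0 0 0.006 0 30; 0 0 0.008 0 30; 0 0 0.008 0 30"}}

```text
time: 11.18
position: [0.5559, 0.3058, 0.0634]
eef_rot: [[-0.015, 1.0, 0.001], [1.0, 0.015, -0.001], [-0.001, 0.001, -1.0]]
ft_force: [-4.8, -1.5, 6.7]
grip_width: 0.0389
```

```bash
python3 -c "
from h import *
st()
s=viewer.grab_frame('side');crop(s,190,130,80,100,7,'pics/s9.png')"
```

```text
t 11.175 p [0.5559 0.3058 0.0634] yaw_y 0.84 zax [ 9.e-04 -8.e-04 -1.e+00] F [-4.83 -1.46  6.65] M [-0.23  0.73 -0.01] w 0.0389
```

View pics/s9.png

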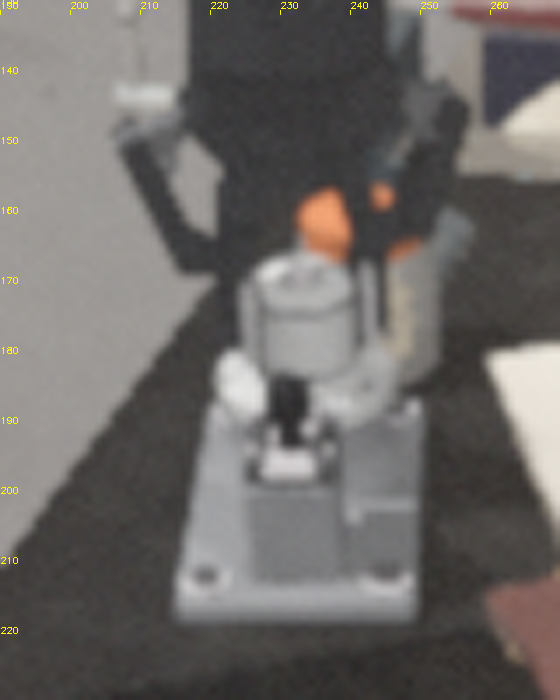

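{"name": "move_arm", "arguments": {"plan": "0.001 -0.001 0.003 0 30; 0.001 -0.001 0.006 0 30; 0.001 -0.001 0.006 0 30"}}

```text
time: 11.6
position: [0.5559, 0.3058, 0.0634]
eef_rot: [[-0.015, 1.0, 0.001], [1.0, 0.015, -0.001], [-0.001, 0.001, -1.0]]
ft_force: [-6.0, -3.1, 12.3]
grip_width: 0.0386
```

```bash
python3 -c "
from h import *
st()"
```

```text
t 11.6 p [0.5559 0.3058 0.0634] yaw_y 0.85 zax [ 0.0014 -0.0012 -1.    ] F [-6.04 -3.07 12.29] M [-0.61  1.08  0.01] w 0.0386
```

Stiff against the seat at 10 mm below shoulder height, so the hub is home. Releasing and rising.

{"name": "move_arm", "arguments": {"plan": "0 0 -0.001 0 30; 0 0 0 0 50; 0 0 0 0 70; 0 0 0 0 80; 0 0 0 0 80; 0 0 0 0 80; 0 0 -0.05 0 80; 0 0 -0.15 0 80; 0 0 -0.3 0 80; 0 0 -0.4 0 80; 0 0 -0.4 0 80; 0 0 -0.4 0 80"}}

```text
time: 13.1
position: [0.5554, 0.3058, 0.1831]
eef_rot: [[-0.015, 1.0, 0.001], [1.0, 0.015, -0.001], [-0.001, 0.001, -1.0]]
ft_force: [-0.3, 0.8, -0.9]
grip_width: 0.0681
```

```bash
python3 -c "
from h import *
st()
s=viewer.grab_frame('side');crop(s,190,150,80,80,7,'pics/s10.png');t=viewer.grab_frame('top');crop(t,180,170,80,65,8,'pics/t10.png')"
```

```text
t 13.1 p [0.5554 0.3058 0.1831] yaw_y 0.85 zax [ 0.001  -0.0014 -1.    ] F [-0.29  0.79 -0.92] M [-0.03 -0.01 -0.04] w 0.0681
```

View pics/s10.png

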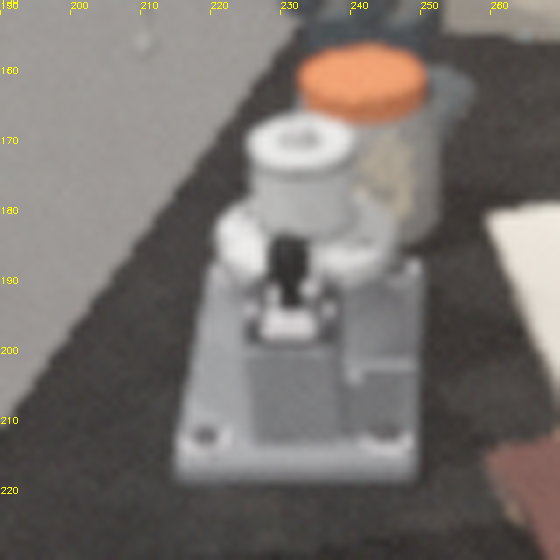

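View pics/t10.png

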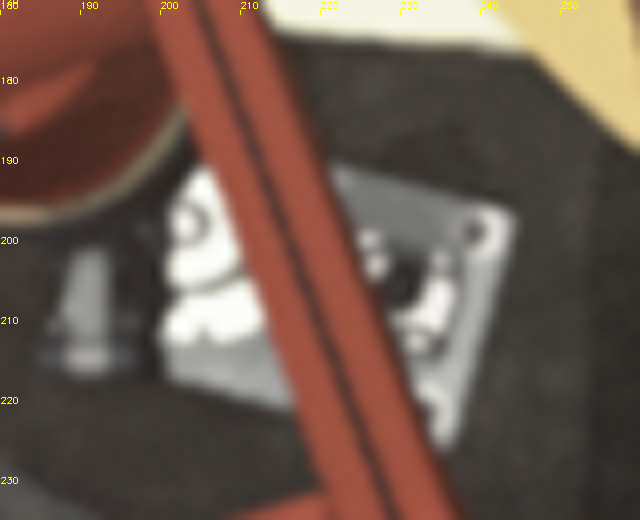

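The hub sits home and the knob is dark at about (230,205) in the top view. Next I'll shut the gripper and go behind the knob.

```bash
python3 -c "
from h import *
plan(.5272,.2026,.17,-15.5)"
```

```text
unit shift [-0.3418 -0.0969  0.0399] roll 0.1902 deg 16.34 yaw now 0.84
```

{"name": "move_arm", "arguments": {"plan": "-0.1 -0.03 0 0.1 40; -0.25 -0.07 0 0.19 20; -0.342 -0.097 0 0.19 0; -0.342 -0.097 0.04 0.19 0; -0.342 -0.097 0.04 0.19 0; -0.342 -0.097 0.04 0.19 0; -0.342 -0.097 0.04 0.19 0; -0.342 -0.097 0.04 0.19 0"}}

```text
time: 14.2
position: [0.5273, 0.203, 0.1701]
eef_rot: [[0.266, 0.964, -0.001], [0.964, -0.266, -0.002], [-0.002, -0.0, -1.0]]
ft_force: [0.2, -0.5, 0.5]
grip_width: 0.0002
```

```bash
python3 -c "
from h import *
st();plan(.5272,.2026,.077,-15.5)
s=viewer.grab_frame('side');crop(s,190,120,80,110,6,'pics/s11.png')"
```

```text
t 14.2 p [0.5273 0.203  0.1701] yaw_y -15.44 zax [-9.0e-04 -2.2e-03 -1.0e+00] F [ 0.15 -0.52  0.46] M [ 0.01  0.   -0.02] w 0.0002
unit shift [-7.000e-04  1.000e-04  3.104e-01] roll 0.0006 deg 0.06 yaw now -15.44
```

View pics/s11.png

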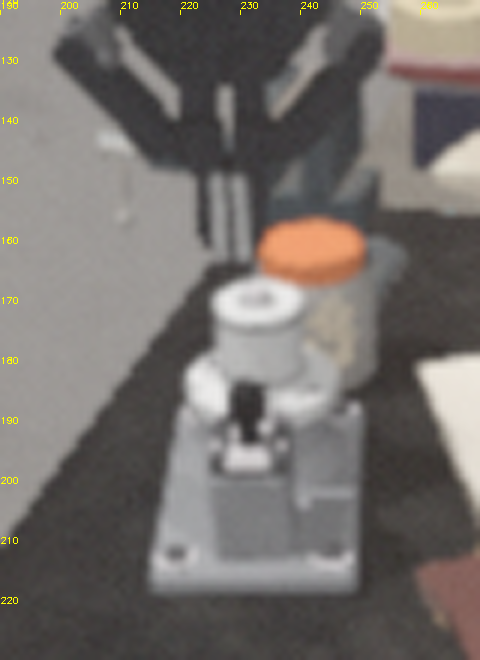

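{"name": "move_arm", "arguments": {"plan": "0 0 0.1 0 0; 0 0 0.2 0 0; 0 0 0.26 0 0; 0 0 0.3 0 0; 0 0 0.31 0 0; 0 0 0.31 0 0"}}

```text
time: 15.0
position: [0.5277, 0.2028, 0.0778]
eef_rot: [[0.266, 0.964, 0.0], [0.964, -0.266, -0.002], [-0.002, 0.001, -1.0]]
ft_force: [0.1, 0.1, 0.0]
grip_width: 0.0002
```

```bash
python3 -c "
from h import *
st()
s=viewer.grab_frame('side');crop(s,190,120,80,110,6,'pics/s12.png')"
```

```text
t 15.0 p [0.5277 0.2028 0.0778] yaw_y -15.45 zax [ 1.e-04 -2.e-03 -1.e+00] F [0.13 0.11 0.03] M [ 0.05 -0.03 -0.03] w 0.0002
```

View pics/s12.png

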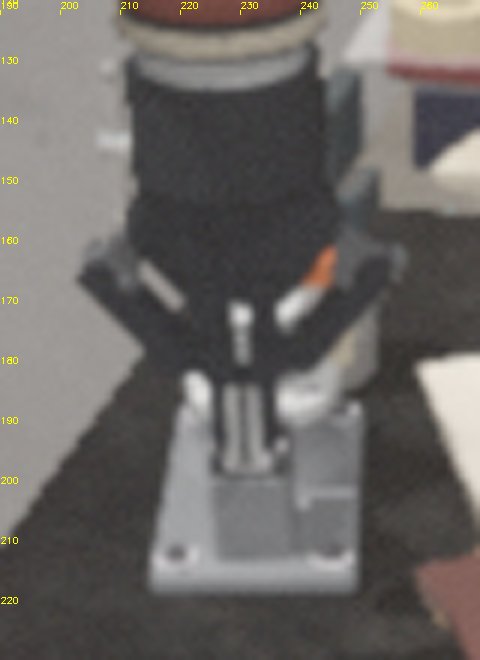

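The fingers stand in line with the knob on its outer side. Pushing towards the shaft.

{"name": "move_arm", "arguments": {"plan": "0.015 0 0.001 0 0; 0.03 0 0.001 0 0; 0.04 0 0.001 0 0; 0.05 0 0.001 0 0; 0.06 0 0.001 0 0; 0.06 0 0.001 0 0"}}

```text
time: 15.8
position: [0.5327, 0.2203, 0.0777]
eef_rot: [[0.266, 0.964, 0.0], [0.964, -0.266, -0.002], [-0.002, 0.001, -1.0]]
ft_force: [0.4, -2.4, 1.8]
grip_width: 0.0004
```

```bash
python3 -c "
from h import *
st()"
```

```text
t 15.8 p [0.5327 0.2203 0.0777] yaw_y -15.45 zax [ 5.e-04 -2.e-03 -1.e+00] F [ 0.35 -2.43  1.83] M [-0.23  0.03  0.  ] w 0.0004
```

{"name": "move_arm", "arguments": {"plan": "0.007 0 0 0 0; 0.014 0 0 0 0; 0.02 0 0 0 0; 0.024 0 0 0 0; 0.024 0 0 0 0"}}

```text
time: 16.42
position: [0.5348, 0.2274, 0.0777]
eef_rot: [[0.266, 0.964, 0.001], [0.964, -0.266, -0.002], [-0.002, 0.001, -1.0]]
ft_force: [-0.4, -1.2, 1.5]
grip_width: 0.0004
```

```bash
python3 -c "
from h import *
st()"
```

```text
t 16.425 p [0.5348 0.2274 0.0777] yaw_y -15.44 zax [ 7.0e-04 -1.8e-03 -1.0e+00] F [-0.41 -1.24  1.53] M [-0.29  0.07 -0.03] w 0.0004
```

{"name": "move_arm", "arguments": {"plan": "0.006 0 0 0 0; 0.012 0 0 0 0; 0.016 0 0 0 0; 0.016 0 0 0 0"}}

```text
time: 16.92
position: [0.5356, 0.2304, 0.0777]
eef_rot: [[0.266, 0.964, -0.001], [0.964, -0.266, -0.005], [-0.005, 0.0, -1.0]]
ft_force: [-2.6, -9.6, 4.2]
grip_width: 0.0001
```

```bash
python3 -c "
from h import *
st()"
```

```text
t 16.925 p [0.5356 0.2304 0.0777] yaw_y -15.43 zax [-9.e-04 -5.e-03 -1.e+00] F [-2.55 -9.6   4.17] M [-1.5   0.45  0.04] w 0.0001
```

{"name": "move_arm", "arguments": {"plan": "0.006 0 0 0 0; 0.009 0 0 0 0; 0.009 0 0 0 0"}}

```text
time: 17.3
position: [0.5356, 0.2304, 0.0776]
eef_rot: [[0.266, 0.964, -0.003], [0.964, -0.266, -0.01], [-0.01, -0.001, -1.0]]
ft_force: [-4.6, -12.2, 7.4]
grip_width: -0.0004
```

```bash
python3 -c "
from h import *
st()"
```

```text
t 17.3 p [0.5356 0.2304 0.0776] yaw_y -15.41 zax [-0.0034 -0.0097 -0.9999] F [ -4.63 -12.17   7.42] M [-2.07  0.74 -0.  ] w -0.0004
```

The keeper is at a hard stop with no further movement. Backing off and rising clear.

{"name": "move_arm", "arguments": {"plan": "-0.02 0 0 0 0; -0.05 0 0 0 0; -0.1 0 0 0 0; -0.13 0 -0.1 0 0; -0.15 0 -0.25 0 0; -0.3 0 -0.4 0 0; -0.5 0 -0.5 0 0; -0.7 0 -0.5 0 0; -0.7 0 -0.5 0 0; -0.7 0 -0.5 0 0; -0.7 0 -0.5 0 0"}}

```text
time: 18.68
position: [0.4802, 0.0304, 0.2294]
eef_rot: [[0.265, 0.964, -0.004], [0.964, -0.265, -0.009], [-0.01, -0.001, -1.0]]
ft_force: [0.1, -0.1, 0.1]
grip_width: 0.0001
```

```bash
python3 -c "
from h import *
st()
s=viewer.grab_frame('side');crop(s,195,150,70,80,7,'pics/s13.png');t=viewer.grab_frame('top');crop(t,180,170,80,65,9,'pics/t13.png')
cv2.imwrite('pics/tf.png',t['image'][:,:,::-1])
for n,f in(('t',t),('s',s)):
  for k in(0,14): 
    d=(-74+k)*1e-3; print(n,k,proj(f,[[.5558+.267*d,.3052+.964*d,.093]]).round(1))
"
```

```text
t 18.675 p [0.4802 0.0304 0.2294] yaw_y -15.34 zax [-0.004  -0.0092 -0.9999] F [ 0.11 -0.11  0.05] M [0.04 0.   0.03] w 0.0001
t 0 [[229.9 205.2]]
t 14 [[224.9 203.9]]
s 0 [[231.  183.2]]
s 14 [[231.3 180.5]]
```

View pics/s13.png

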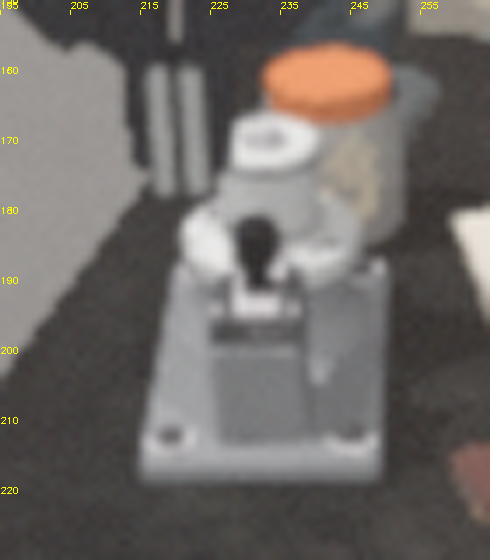

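View pics/t13.png

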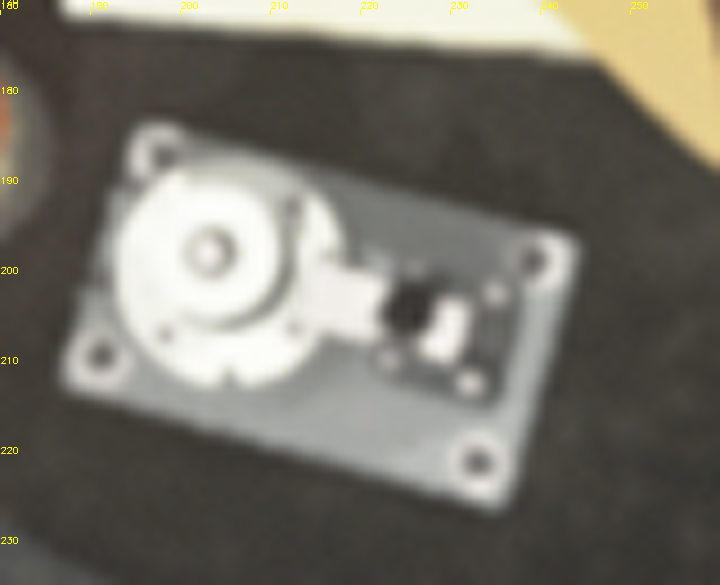

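View pics/tf.png

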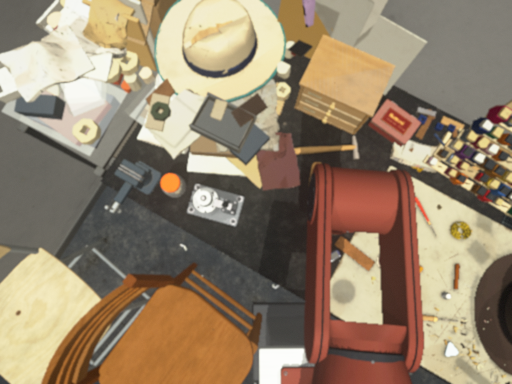

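The knob is at (225.1,203.8) in the top view, and I predicted (224.9,203.9) for fully in. The keeper laps the flange, and the hub is level on the seat with the pilot showing in its bore. Handing in.

```bash
python3 -c "
from bench import workorder
print(workorder.finish_job())"
```

```text
the job is handed in; nothing more can be done
None
```

The hub is home on the seat and the keeper is locked fully in over its flange. I handed the job in at about 19 s of the 72 s allowed.

- **Fitting the hub:** I gripped it by the neck and set it flange down over the pilot. I turned it about 30° under roughly 5–15 N until the tab dropped into the keyway. It then went down until it bottomed, 9.5–10 mm below the shoulder position. Pressing up to about 12 N there moved it no further.
- **Locking it:** I pushed the knob in with the shut fingers against about 2.5 N of friction until it met a firm stop. At about 13 N sideways it did not move again.
- **Last checks:** In the top view the knob sits at (225.1, 203.8) pixels, against (224.9, 203.9) predicted for fully in. The keeper visibly laps the flange and the hub sits level. The arm is clear and its force reading is near zero.
- **Disagreements:**
  - Side-camera points were about 1.3 pixels off the fit made mainly from the top view, and the hub read about 1 mm off the pilot before insertion. I corrected this with a small shift and by following the contact forces.
  - The push ended about 2.5 mm further along than I had calculated, probably because the fingertips are thinner than I assumed.
- **Bystanders:** I kept the arm away from them and felt no contact. The jar and hammer look unmoved, but the arm hides the brush and clamp in the final top view, so I did not check those two.

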